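# Post the spent battery pack through the return box's sprung flap

### The arm

A 6-joint arm with a two-finger parallel gripper is mounted at the origin on the work surface. World frame = base frame: x ahead of the robot, y to its left, z up, the work surface at z = 0. Lengths are in mm, angles in rad, forces in N, time in s.
With the tool pointing down it reaches from about 350 to 975 mm from the base axis. Payload 7.1 kg.
Tool frame: the origin (TCP) lies on the front face of the gripper's body, between the roots of the fingers; the fingertips stand 80 mm ahead of it and the grasp point (between the pads) lies 61 mm ahead of it (env.tips_ahead is the distance from the TCP to the fingertips, in mm); z points along the fingers, y is the line along which they close (so a half turn about z gives the same grasp; the last joint's range is limited). The gripper opens to 88 mm and grips with 3 to 60 N. Pads are 20 mm wide; open, the fingers measure 115 mm over their backs; the gripper's body (75 mm by 178 mm) begins 61 mm behind the grasp point.
Start: joints at [1.169, 0.423, 1.63, -0, 1.089, -0.019], TCP at [233.417, 579.76, 302.675] pointing down, gripper open.
Joint ranges: [-3, 3], [-0.9, 2.11], [0.09, 2.58], [-1.31, 4.45], [0.11, 2.69], [-2.54, 2.54]. Speed limits (rad/s): [2.39, 2.39, 3.01, 3.14, 3.14, 3.14].

### API

Orientations are given as a unit quaternion [x, y, z, w].
In Python, from station import env, set_gripper, viewer, workorder gives the robot as it stands. Calls block until the motion is done:
- env.reach(position, orientation): joint-space move of the TCP to a pose.
- env.move_l(position, rot=None, rate=150, f_stop=None): straight line of the TCP; rot=None keeps the orientation; rate is the mean speed in mm/s. With f_stop (N) it stops when the force on the tool has changed by that much, and returns True; else False.
- env.move_joints(angles): joint-space move.
- set_gripper(opening): finger opening in mm; the grip force is fixed at half the most; returns when the fingers have stopped.
- env.hold(seconds).
- env.ik(position, orientation): joint angles nearest the present ones, or None.
- env.read_state(): the state.
- viewer.camera(name): name is "scene" or "top"; returns the picture (400x640x3 uint8, blue, green, red); there is no depth.
- viewer.camera_params(name): a dict with "fx", "fy", "cx", "cy" (pixels), "dist" ([k1, k2, p1, p2, k3] as OpenCV has them; the pictures are not rectified), "pose" (4x4, takes a point from camera to world coordinates). Camera axes: x right, y up, looking along -z (the intrinsics and any distortion apply to the point x, -y, -z); pixel columns grow to the right and rows downward; lengths in mm; the calibration is good to about 2 mm. A picture is of the moment at which its call begins. camera_params takes no time and is no camera call.
A pose or a line that the arm cannot do raises env.IKError and nothing moves.
- workorder.sign_off(): hands the job in; it is judged then, once.
The state is a dict: "time_s": time; "qpos": joint angles; "dq": joint speeds; "tau": joint torques, N m; "tool_pos": TCP position; "orientation": TCP orientation; "force": force on the tool from outside, world axes, zero at the start; "wrist_torque": the same for the moment, N m; "width": finger opening in mm; "grip_force": force on a finger pad.
Only numpy, scipy, OpenCV 4.12 (cv2) and the standard library are available. Lean on these libraries where they do the work, as an engineer would, in place of code of your own. Each camera call takes 0.05 s, during which the arm holds its last target. There are 200 camera calls.

### The job

Post the spent battery pack that lies on the deck of the steel return box: press the box's sprung flap down with one finger, and while that finger holds it open push the pack off the deck and in with the other finger, then take the hand away so that the flap shuts over it. Slide the pack, never pick it up, do not slide it onto the flap while that is still shut, and be gentle with both. Leave the terminal cap at the end of the deck and everything else where it is.

Things in the scene. Friction and masses are not known exactly. Their poses are not given: they have to be found in the camera images.
- retbox: The battery return box, a fixed grey sheet-steel box 170 (its x) x 400 (its y) x 150 mm high, hollow, floor at z = 8 mm; origin at the centre of its underside, z up. Along its +y the top is: level steel loading deck (y -200 to +48, top at z = 150), opening with the flap (y +48 to +175), hinge ledge at deck height. The long side walls (inner faces x = +-82) stand 12 mm above the deck; the short ends are level.
- deck_edge (a point): Middle of the deck's edge where the opening begins, at deck height (box frame 0, +48, 150 mm). Axes as the box: its +y is the way the pack is pushed in.
- hinge_line (a point): Middle of the flap's hinge axis, which runs along the box's x (box frame 0, +175, 146 mm). The flap is a flat aluminium plate 156 mm wide and 124 mm long, hinged on the side of the opening away from the deck; its free edge lies next to the deck edge. Shut, it is level with its upper face 2 mm below the deck.
- flap (a joint): Angle of the flap: 0 = shut. It opens downward only, the free edge sinking into the box, to at most 1.35 rad, and springs shut by itself: the closing moment is about 0.16 N m when shut, 0.26 N m at 0.8 rad, so the pack's weight alone does not open it. The pack slides off it into the box once it is open beyond about 0.8 rad.
- pack_center (a point): Centre (half-way up) of the spent battery pack, a black and grey block 84 (its x) x 36 (its y) x 22 mm high, 55 to 100 g, lying flat on the deck, long side within 0.3 rad of the box's x, centre 70 to 175 mm before the deck edge and up to 25 mm off the deck's middle line. Axes as the pack, z up.
- cap: Bystander: terminal cap, a black plastic piece 28 x 18 x 9 mm on the deck, near the corner farthest from the flap (box frame about x -54, y -182 mm, within 5 mm); origin at the centre of its underside.
- scanner: Bystander: handheld barcode scanner lying on the bench beside the box on the robot's side, about 75 x 200 x 44 mm; origin at the underside near the middle.
- tape: Bystander: roll of parcel tape lying flat on the bench beyond the box, 104 mm across, 48 mm high; origin at the centre of its underside.
- knife: Bystander: grey safety knife lying on the bench beyond the box, 150 x 26 x 15 mm; origin at the centre of its underside.
- carton: Bystander: small carton 150 x 110 x 80 mm on the bench to the left; origin at the centre of its underside.
- partbin: Bystander: hopper-front parts bin 170 x 105 x 75 mm on the bench to the left; origin at the centre of its underside.
- charger: Bystander: battery charger with a charged pack in it, 110 x 75 x 75 mm, on the bench to the right; origin at the centre of its underside.
- screwjar: Bystander: jar 68 mm across, 85 mm high, on the bench to the right; origin at the centre of its underside.
Things that resemble listed ones, but are neither listed nor needed, are in the scene too. Of the things that look like the part that bears pack_center, the middle-sized one is meant.

How it is judged:
By the outcome, as a careful person would: the job done as asked, in the order asked, and still so for the second after the job is handed in, with the robot touching nothing.
It also fails if it takes over 45 s, if anything falls off the work surface, if the arm or the gripper's body presses on something with over 40 N, if the wrist force passes 120 N, or if a joint passes its speed limit or range.

## Working session

There is one attempt and no reset: what is moved stays moved. The work goes in short steps, each a Python script; the robot and the scene stay as the last script left them, time stands still between calls to the robot, and variables do not carry over. Pictures are saved under pics/ and viewed, at most 10 in all, crops included, and the job is handed in when it is done.

```bash
ls; mkdir -p pics; python3 - <<'E'
from station import env, viewer
import cv2, numpy as np
for n in("top","scene"):
    im=viewer.camera(n); cv2.imwrite(f"pics/{n}0.png",im)
    p=viewer.camera_params(n); print(n,p["fx"],p["fy"],p["cx"],p["cy"],p["dist"]); print(np.round(p["pose"],3))
print(env.read_state())
E
```

```text
pics
top 416.6353020862362 416.6353020862362 309.94045202248765 196.58132244066343 [0.0133259 0.        0.        0.        0.       ]
[[ 9.300000e-02  9.740000e-01 -2.080000e-01  3.768040e+02]
 [-9.960000e-01  9.100000e-02 -1.800000e-02 -3.356200e+01]
 [ 1.000000e-03  2.080000e-01  9.780000e-01  1.175573e+03]
 [ 0.000000e+00  0.000000e+00  0.000000e+00  1.000000e+00]]
scene 455.91958473290345 455.91958473290345 316.3307743181387 201.4141261447802 [-0.08917336  0.          0.          0.          0.        ]
[[ 7.18000e-01 -4.76000e-01  5.08000e-01  1.16279e+03]
 [ 6.96000e-01  5.12000e-01 -5.04000e-01 -5.96586e+02]
 [-2.00000e-02  7.15000e-01  6.99000e-01  9.41192e+02]
 [ 0.00000e+00  0.00000e+00  0.00000e+00  1.00000e+00]]
{'time_s': 0.1, 'qpos': array([ 1.16900976e+00,  4.23747882e-01,  1.63057149e+00,  1.21537150e-06,
        1.08862251e+00, -1.90056741e-02]), 'dq': array([ 0.00109892, -0.00136372, -0.00322594, -0.00151715, -0.00055822,
        0.0003924 ]), 'tau': array([-1.98733164e-05, -5.45611167e+01, -2.74323553e+01,  6.45555882e-02,
        1.87303580e-02, -3.38937582e-05]), 'tool_pos': array([233.26954292, 579.42823265, 302.00622756]), 'orientation': array([ 1.90224369e-01,  9.81740411e-01, -6.59627529e-04, -1.41418158e-04]), 'force': array([ 0.44757605, -0.15730543,  0.01905597]), 'wrist_torque': array([-0.01999593,  0.03080786, -0.05928641]), 'grip_force': 0.0, 'width': 87.71344090863523}
```

View pics/top0.png

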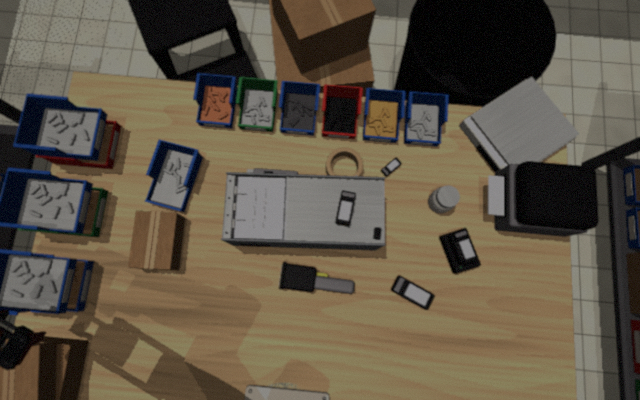

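View pics/scene0.png

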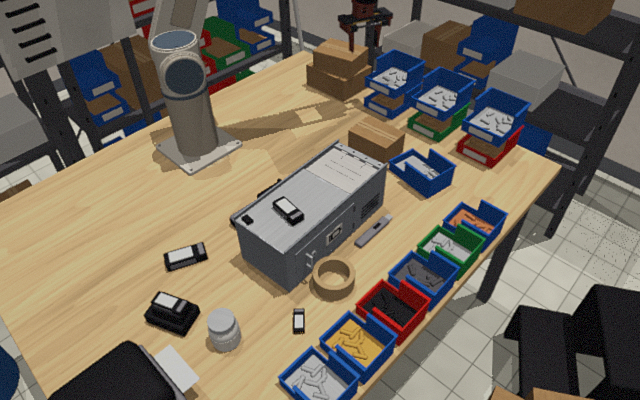

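The top view shows the box at columns 223-386 and rows 173-248, with the flap at its left end (world +y) and the cap at (377,233).

The lookalike packs are:
- (345,208) on the deck
- (391,167), small, on the bench
- (412,292), large, on the bench
- one in the charger at (460,250)

The pack on the deck is the middle-sized one and the only one lying on the deck. I'll confirm that in an enlarged crop.

```bash
cat > h.py <<'E'
import cv2, numpy as np
from station import env, set_gripper, viewer, workorder
from scipy.spatial.transform import Rotation as R
def rays(n,uv):
    p=viewer.camera_params(n); K=np.array([[p["fx"],0,p["cx"]],[0,p["fy"],p["cy"]],[0,0,1]])
    a=cv2.undistortPoints(np.array(uv,float).reshape(-1,1,2),K,np.array(p["dist"])).reshape(-1,2)
    d=np.c_[a[:,0],-a[:,1],-np.ones(len(a))]@p["pose"][:3,:3].T
    return p["pose"][:3,3],d
def onz(n,uv,z):
    o,d=rays(n,uv); return o+d*((z-o[2])/d[:,2])[:,None]
def px(n,P):
    p=viewer.camera_params(n); K=np.array([[p["fx"],0,p["cx"]],[0,p["fy"],p["cy"]],[0,0,1]])
    c=(np.atleast_2d(P)-p["pose"][:3,3])@p["pose"][:3,:3]; c=c*[1,-1,-1]
    return cv2.projectPoints(c,np.zeros(3),np.zeros(3),K,np.array(p["dist"]))[0].reshape(-1,2)
E
python3 - <<'E'
import cv2,numpy as np
a=cv2.imread("pics/top0.png")[165:255,215:395]; b=cv2.imread("pics/scene0.png")[140:290,225:395]
a=cv2.resize(a,None,fx=4.4,fy=4.4,interpolation=cv2.INTER_CUBIC)
cv2.imwrite("pics/topc.png",a)
cv2.imwrite("pics/scenec.png",cv2.resize(b,None,fx=3.8,fy=3.8,interpolation=cv2.INTER_CUBIC))
E
```

```text
(no output)
```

View pics/topc.png

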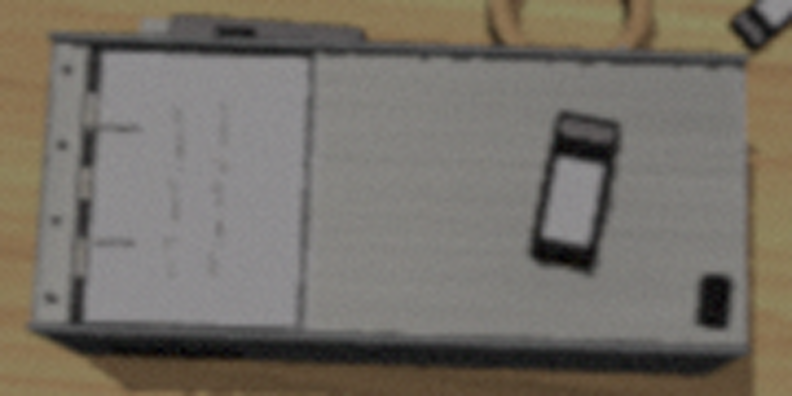

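View pics/scenec.png

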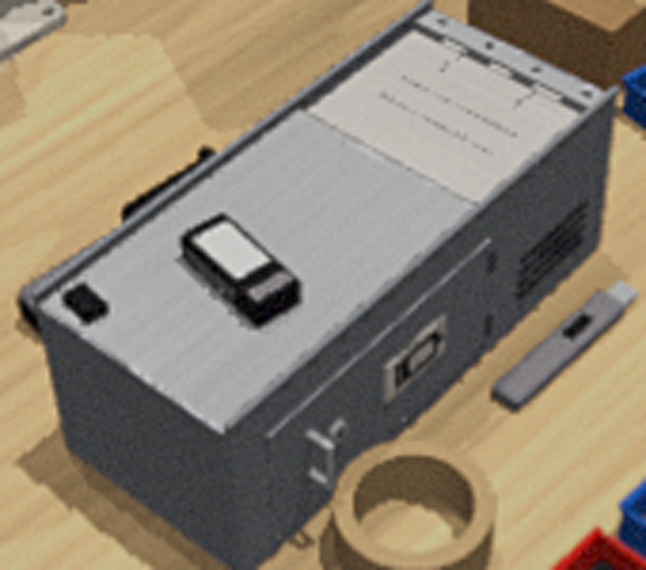

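The crops show the pack on the deck at about (576,190) in the top crop, with the cap at (714,300). It is between the small and large lookalikes in size, so it is the one meant. The seam between deck and flap runs from (312,55) to (300,327).

```bash
python3 - <<'E'
from h import *
f=lambda L:[((u+.5)/4.4+215-.5,(v+.5)/4.4+165-.5) for u,v in L]
C=onz("top",f([(52,36),(30,327),(748,352),(745,60)]),162); print("corners",C.round(1))
print("sizes",[round(np.linalg.norm(C[i]-C[(i+1)%4]),1) for i in range(4)])
c=C.mean(0); 
y=(C[0]+C[1]-C[2]-C[3])[:2]; psi=np.arctan2(-y[0],y[1]); print("c",c,"yaw",psi)
x2=(C[0]-C[1]+C[3]-C[2])[:2]; print("yaw from short",np.arctan2(x2[1],x2[0]))
S=onz("top",f([(312,55),(300,327)]),150); print("seam",S.round(1), S.mean(0))
Ry=np.array([[np.cos(psi),-np.sin(psi)],[np.sin(psi),np.cos(psi)]])
print("seam in box",(S[:,:2]-c[:2])@Ry)
im=cv2.imread("pics/top0.png"); g=cv2.cvtColor(im,cv2.COLOR_BGR2GRAY)
m=np.zeros_like(g); m[185:232,330:366]=(g[185:232,330:366]<95)*255
m=m.copy(); k=cv2.findContours(m,cv2.RETR_EXTERNAL,cv2.CHAIN_APPROX_NONE)[0]
h=np.vstack([q for q in k if len(q)>8]); r=cv2.minAreaRect(h); b=cv2.boxPoints(r); print(r)
P=onz("top",b,172); print("pack",P.round(1),[round(np.linalg.norm(P[i]-P[(i+1)%4]),1) for i in range(4)])
print("pack in box",(P[:,:2]-c[:2])@Ry,(P.mean(0)[:2]-c[:2])@Ry)
Q=onz("top",f([(560,110),(620,122),(592,270),(532,257)]),172);print("eye",((Q[:,:2]-c[:2])@Ry).round(1),((Q.mean(0)[:2]-c[:2])@Ry))
cap=onz("top",f([(714,300)]),159);print("cap",(cap[:,:2]-c[:2])@Ry)
# scene cross-check
f2=lambda L:[((u+.5)/3.8+225-.5,(v+.5)/3.8+140-.5) for u,v in L]
T=onz("scene",f2([(303,110),(480,205)]),150);print("scene seam",((T[:,:2]-c[:2])@Ry).round(1))
T=onz("scene",f2([(222,215),(183,245),(262,308),(299,280)]),172);print("scene pack",((T[:,:2]-c[:2])@Ry).round(1),((T.mean(0)[:2]-c[:2])@Ry))
T=onz("scene",f2([(430,3),(614,92),(225,432),(38,302)]),156);print("scene corners",((T[:,:2]-c[:2])@Ry).round(1))
E
```

```text
corners [[ 633.3  200.2  162. ]
 [ 467.   189.9  162. ]
 [ 490.2 -206.2  162. ]
 [ 656.2 -195.2  162. ]]
sizes [np.float64(166.6), np.float64(396.7), np.float64(166.3), np.float64(396.1)]
c [561.70095582  -2.84453052 162.        ] yaw 0.05813706881390574
yaw from short 0.06405646833360532
seam [[639.1  52.  150. ]
 [482.1  42.2 150. ]] [560.6331669   47.11403417 150.        ]
seam in box [[ 80.49219999  50.29964023]
 [-76.81855248  49.57276711]]
((345.4294128417969, 208.31765747070312), (16.378250122070312, 35.79352569580078), 12.528807640075684)
pack [[ 527.4  -78.3  172. ]
 [ 616.   -90.3  172. ]
 [ 610.7 -130.3  172. ]
 [ 522.4 -117.6  172. ]] [np.float64(89.4), np.float64(40.3), np.float64(89.3), np.float64(39.6)]
pack in box [[ -38.61557549  -73.33795686]
 [  49.14858766  -90.50066911]
 [  41.54212589 -130.10219779]
 [ -45.92689859 -112.27251459]] [   1.53705986 -101.55333459]
eye [[  47.8  -91.9]
 [  42.1 -125.7]
 [ -42.1 -111.3]
 [ -36.   -78.1]] [   2.95375252 -101.74541142]
cap [[ -54.62399091 -180.57005474]]
scene seam [[-82.6  50.4]
 [ 73.4  52.4]]
scene pack [[ -35.2  -79.6]
 [ -35.2 -115.4]
 [  40.7 -123.5]
 [  42.1  -91.4]] [   3.10174022 -102.46573758]
scene corners [[ -87.   198.7]
 [  79.   199.8]
 [  80.6 -199.7]
 [ -82.4 -199.6]]
```

```bash
cat >> h.py <<'E'
PSI=0.060; C0=np.array([561.2,-2.7,0.]); RB=R.from_euler("z",PSI)
W=lambda p: C0+RB.apply(p)
def quat(yb,zb):            # tool y and z axes in the box frame
    y=np.array(yb,float);z=np.array(zb,float)
    return (RB*R.from_matrix(np.c_[np.cross(y,z),y,z])).as_quat()
def down(x,u,ztip): return W([x,u,ztip+80])
def strad(x,sB,zB,phi,L=101.5,sg=1):  # tip centre of rear finger at s (from deck edge), z above deck
    e=np.array([0,np.cos(phi),-np.sin(phi)]); d=np.array([0,-np.sin(phi),-np.cos(phi)])
    t=np.array([x,48+sB,150+zB])+e*L/2-80*d
    return W(t),quat(sg*e,d)
def st(): 
    s=env.read_state(); print(round(s["time_s"],2),"tcp",s["tool_pos"].round(1),"F",s["force"].round(1),"w",round(s["width"],1))
E
python3 - <<'E'
from h import *
for sg in (1,-1):
    print(sg,"down",env.ik(down(2,-152,160),quat([sg,0,0],[0,0,-1])),env.ik(down(2,-6,155),quat([sg,0,0],[0,0,-1])))
    for a in [(-60,40,.3),(-60,4,.5),(10,4,.52)]: print(env.ik(*strad(2,*a,sg=sg)))
E
```

```text
1 down [-2.83435083e-01  4.54051716e-01  1.74819820e+00 -4.44089210e-16
  9.39342742e-01 -3.43435083e-01] [-3.63195794e-02  4.22610861e-01  1.81653870e+00 -4.44089210e-16
  9.02443096e-01 -9.63195794e-02]
[ 0.20073534  0.42161342  1.79983574 -0.35667728  0.99360865 -1.22298423]
[ 0.29138376  0.53723111  1.80893575 -0.58555788  1.00537331 -0.96712977]
[ 0.41268844  0.56963759  1.75732176 -0.55679363  1.08084551 -0.88469159]
-1 down None None
[ 0.20073534  0.42161342  1.79983574 -0.35667728  0.99360865  1.91860843]
[ 0.29138376  0.53723111  1.80893575 -0.58555788  1.00537331  2.17446288]
[ 0.41268844  0.56963759  1.75732176 -0.55679363  1.08084551  2.25690106]
```

```bash
python3 - <<'E'
from h import *
q=quat([1,0,0],[0,0,-1])
env.reach(down(2,-154,230),q)
set_gripper(50); st()
env.move_l(down(2,-154,156),q,rate=120); st()
print(env.move_l(down(2,-6,156),q,rate=60,f_stop=8)); st()
env.move_l(down(2,-12,156),q,rate=60)
env.move_l(down(2,-20,260),q,rate=200)
env.reach(down(2,-180,330),q); st()
im=viewer.camera("top"); cv2.imwrite("pics/t1.png",cv2.resize(im[165:255,215:395],None,fx=4.4,fy=4.4,interpolation=cv2.INTER_CUBIC)); cv2.imwrite("pics/t1f.png",im)
im=viewer.camera("scene"); cv2.imwrite("pics/s1f.png",im)
a=cv2.resize(im[140:290,225:395],None,fx=3.8,fy=3.8,interpolation=cv2.INTER_CUBIC); cv2.imwrite("pics/s1.png",a)
E
```

```text
3.7 tcp [ 572.4 -156.3  310. ] F [-0.8 -0.1  0.2] w 50.3
4.47 tcp [ 572.8 -156.4  236.5] F [ 0.7  0.3 -1.1] w 49.8
False
7.08 tcp [563.6  -8.7 236. ] F [ 0.6 -0.1  0.6] w 50.0
8.74 tcp [ 573.5 -181.5  408.3] F [-0.8  0.1 -0.2] w 49.7
```

View pics/s1.png

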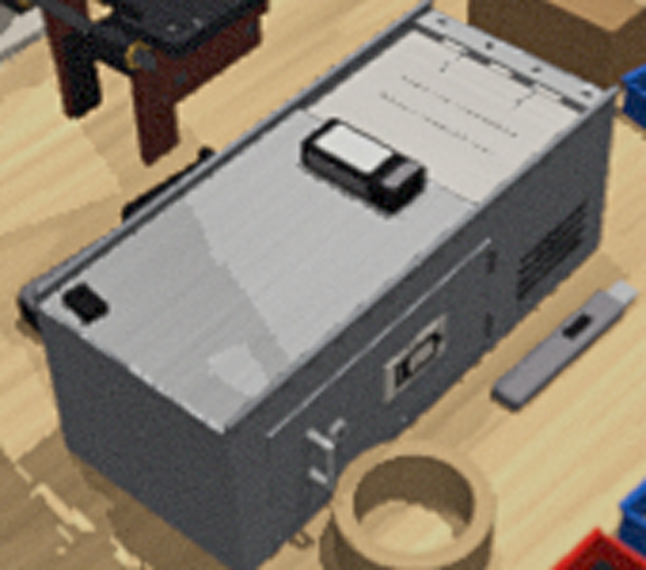

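View pics/t1.png

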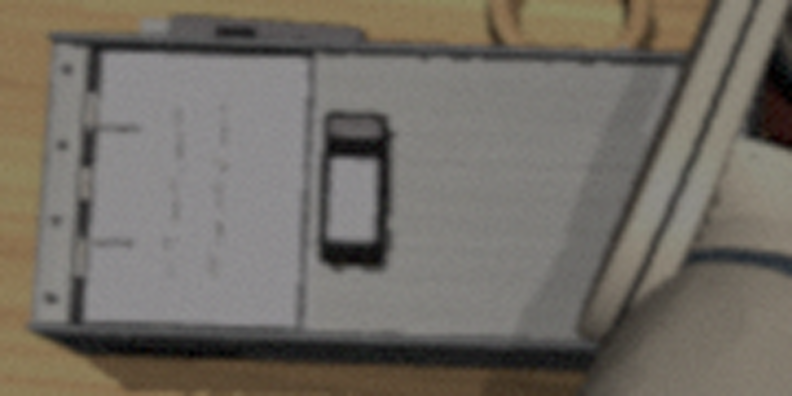

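The pack is now square to the box. In the top crop its corners are at (326,113), (388,117), (384,267) and (321,263), just short of the seam at column 306. I'll measure it, then straddle it with a tilted hand and press the flap.

```bash
python3 - <<'E'
from h import *
f=lambda L:[((u+.5)/4.4+215-.5,(v+.5)/4.4+165-.5) for u,v in L]
f2=lambda L:[((u+.5)/3.8+225-.5,(v+.5)/3.8+140-.5) for u,v in L]
inb=lambda P: RB.inv().apply(P-C0)
A=inb(onz("top",f([(326,113),(388,117),(384,267),(321,263)]),172)); B=inb(onz("scene",f2([(335,119),(303,150),(385,188),(425,160)]),172))
print(A.round(1),A.mean(0).round(1)); print(B.round(1),B.mean(0).round(1))
x=(A.mean(0)[0]+B.mean(0)[0])/2; u=A.mean(0)[1]; print(x,u)
if abs(u-22)<5 and abs(x)<10:
    p,q=strad(x,-66,150,.52); env.reach(p,q); set_gripper(88); st()
    env.move_l(strad(x,-66,60,.52)[0],rate=150); st()
    print(env.move_l(strad(x,-66,7,.52)[0],rate=60,f_stop=15)); st()
    cv2.imwrite("pics/t2f.png",viewer.camera("top")); im=viewer.camera("scene"); cv2.imwrite("pics/s2f.png",im)
    cv2.imwrite("pics/s2.png",cv2.resize(im[110:290,225:435],None,fx=3.3,fy=3.3,interpolation=cv2.INTER_CUBIC))
E
```

```text
[[ 42.   39.1 172. ]
 [ 40.9   4.2 172. ]
 [-44.    3.3 172. ]
 [-42.9  38.1 172. ]] [ -1.   21.2 172. ]
[[-40.8  38.2 172. ]
 [-36.5   0.5 172. ]
 [ 29.9   6.6 172. ]
 [ 32.9  44.5 172. ]] [ -3.6  22.5 172. ]
-2.294720031753566 21.190686124641253
10.48 tcp [555.   62.9 344.2] F [0.8 0.1 0.7] w 87.5
11.23 tcp [555.4  63.  254.7] F [-0.2  0.2 -0.1] w 87.7
False
12.27 tcp [554.7  62.5 201.2] F [-1.3 -1.1  0.9] w 88.1
```

View pics/s2.png

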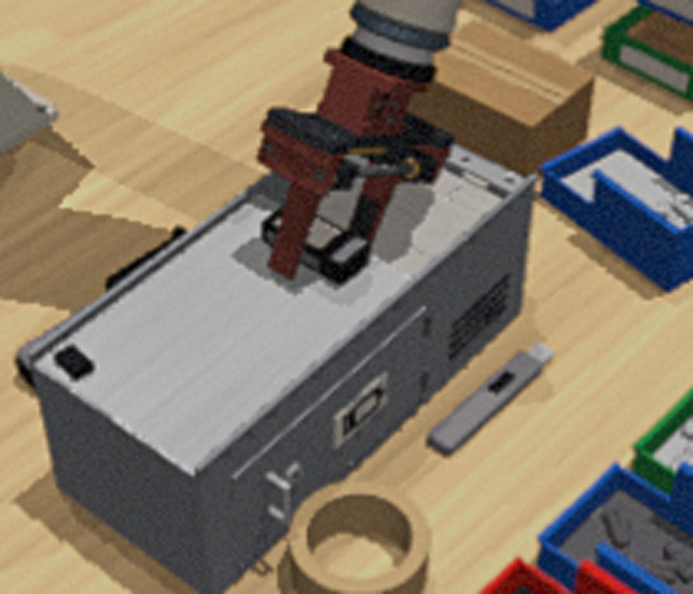

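The rear finger is behind the pack at about (287,270), and the front finger has pressed the flap down in front of it. Now I'll push.

```bash
python3 - <<'E'
from h import *
x=-1.5
print(env.move_l(strad(x,-30,7,.52)[0],rate=40,f_stop=20)); st()
print(env.move_l(strad(x,0,7,.52)[0],rate=40,f_stop=20)); st()
print(env.move_l(strad(x,1,3.5,.52)[0],rate=20,f_stop=15)); st()
env.hold(.5); st()
im=viewer.camera("top"); cv2.imwrite("pics/t3f.png",im); t=cv2.resize(im[165:255,215:395],None,fx=3.2,fy=3.2,interpolation=cv2.INTER_CUBIC)
im=viewer.camera("scene"); cv2.imwrite("pics/s3f.png",im); s=cv2.resize(im[130:250,270:462],None,fx=3,fy=2.5,interpolation=cv2.INTER_CUBIC)
cv2.imwrite("pics/c3.png",np.vstack([t,s]))
E
```

```text
False
13.42 tcp [553.7  98.9 201.5] F [-0.3 -2.6  5.8] w 88.0
False
14.32 tcp [551.5 128.9 200.9] F [-0.5 -4.6  1.3] w 87.7
False
14.65 tcp [551.9 130.2 197.8] F [-1.  -2.4  4.3] w 87.6
15.15 tcp [551.9 130.  197.9] F [-0.  -2.9  5.4] w 88.1
```

View pics/c3.png

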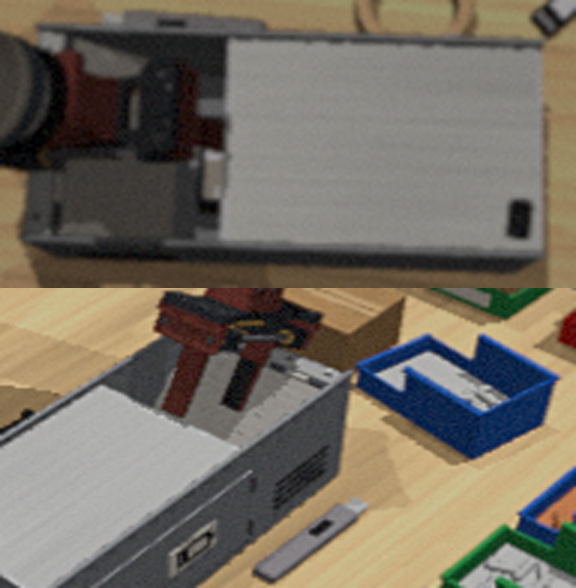

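The pack is off the deck, and its white label shows below the opening at (212,175). I'll enlarge that gap to check that it lies free in the box before letting the flap shut.

```bash
python3 - <<'E'
import cv2,numpy as np
im=cv2.imread("pics/t3f.png")[172:248,262:300]; a=cv2.resize(im,None,fx=7.5,fy=7.5,interpolation=cv2.INTER_CUBIC)
a=np.clip(255*(a/255.)**.6,0,255).astype(np.uint8)
s=cv2.imread("pics/s3f.png")[140:210,290:360]; s=cv2.resize(s,(500,570),interpolation=cv2.INTER_CUBIC); s=np.clip(255*(s/255.)**.6,0,255).astype(np.uint8)
cv2.imwrite("pics/g.png",np.hstack([a,s]))
E
python3 - <<'E'
from h import *
# predicted pixel rows for label ends at floor/hi
for z in (30,60,100): print(z,px("top",[W([40,40,z]),W([-40,40,z]),W([0,48,z]),W([0,90,z])]).round(0).tolist())
E
```

```text
30 [[291.0, 202.0], [290.0, 231.0], [287.0, 216.0], [272.0, 216.0]]
60 [[290.0, 200.0], [289.0, 229.0], [287.0, 214.0], [271.0, 214.0]]
100 [[290.0, 197.0], [288.0, 227.0], [286.0, 212.0], [270.0, 211.0]]
```

View pics/g.png

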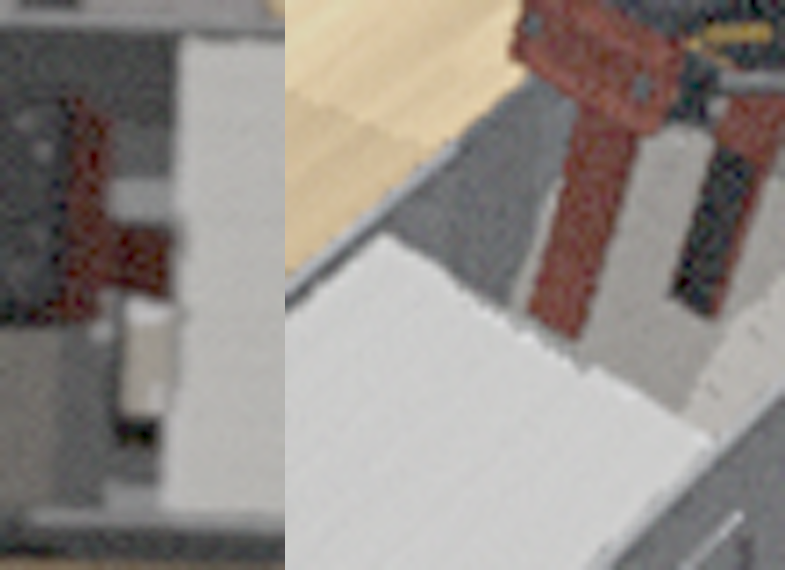

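The pack lies flat on the floor of the box. Its black end is at image row 231, which matches the prediction for floor height. Its edge at column 278 is clear of the flap's free edge at column 270. Now I'll withdraw.

```bash
python3 - <<'E'
from h import *
x=-1.5
env.move_l(strad(x,0,60,.52)[0],rate=60); st()
env.move_l(strad(x,0,160,.52)[0],rate=150)
p=W([-1.5,-190,420]); env.reach(p,quat([1,0,0],[0,0,-1])); env.hold(.5); st()
im=viewer.camera("top"); cv2.imwrite("pics/t4f.png",im); t=cv2.resize(im[165:255,215:395],None,fx=3.2,fy=3.2,interpolation=cv2.INTER_CUBIC)
im=viewer.camera("scene"); s=cv2.resize(im[130:310,230:422],None,fx=3,fy=1.7,interpolation=cv2.INTER_CUBIC)
cv2.imwrite("pics/c4.png",np.vstack([t,s]))
E
```

```text
16.34 tcp [551.6 128.8 253.8] F [ 0.4 -0.1 -0. ] w 87.9
18.8 tcp [ 571.2 -192.   420. ] F [0.  0.7 0.1] w 88.0
```

View pics/c4.png

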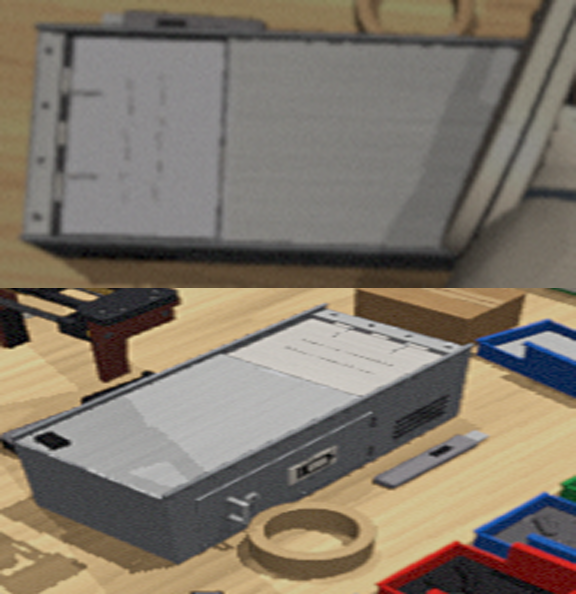

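The flap is shut and level at (145,135), the deck is empty, the cap is still in its place at (52,438), and the hand is clear of everything.

```bash
python3 -c "
from station import workorder
print(workorder.sign_off())"
```

```text
the job is handed in; nothing more can be done
None
```

The pack is posted in the return box and lies flat on its floor, the flap has shut over it, the cap is still in place, and the job was handed in at about 19 s.

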